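Stand the sample bottle up and crack the desiccator open

ROBOT

A 6-joint arm with a two-finger parallel gripper is mounted at the origin on the work surface. World frame = base frame: x ahead of the robot, y to its left, z up, the work surface at z = 0. Lengths are in m, angles in rad, forces in N, time in s.
With the tool pointing down it reaches from about 0.35 to 0.975 m from the base axis. Payload 17.4 kg.
Tool frame: the origin (TCP) lies at the centre of the arm's flange, where the gripper is bolted on; the fingertips stand 173 mm ahead of it and the grasp point (between the pads) lies 155 mm ahead of it; z points along the fingers, y is the line along which they close (so a half turn about z gives the same grasp; the last joint's range is limited). The gripper opens to 85 mm and grips with 20 to 120 N. Pads are 22 mm wide; open, the fingers measure 114 mm over their backs; the gripper's body (76 mm by 85 mm) begins 54 mm behind the grasp point. The pads swing forward as they close: fully open they stand 13 mm farther back than shut.
Start: joints at [-1.374, 0.116, 1.442, -0, 1.584, -0.038], TCP at [0.157, -0.656, 0.405] pointing down, gripper open.
Joint ranges: [-2.83, 2.83], [-0.83, 2.19], [0.07, 2.5], [-1.14, 4.28], [0.01, 3], [-2.97, 2.97]. Speed limits (rad/s): [1.89, 1.89, 2.22, 3.14, 3.14, 3.14].

INTERFACE

Orientations are given as [roll, pitch, yaw] about the fixed x, y, z axes, in that order (R = Rz(yaw) Ry(pitch) Rx(roll)).
In Python, from cell import env gives the robot as it stands. The module is installed in compiled form; this text tells all that it offers.
- The arm moves only by the shell command python3 -m inch 'ROWS' [OPENING] [FORCE]. ROWS is JSON, a list that holds one entry, the list of rows, each a list of 4 numbers: the shift along the tool's x, y, z in mm, then the turn about the tool's z in degrees. A call has 1 to 5 rows; each row is the pose to reach, as a shift and turn from the pose commanded when the call began, along the tool's axes at that moment; what a row does not reach only later rows make up. A row lasts 1/12 s, in which the tool goes at most 41.7 mm and 7.16 degrees, less where a joint would pass 70% of its speed; a pose out of reach is approached as far as the arm can. A call with a gripper value outside its range is refused whole. OPENING is the closure, from -1 (fully open) to 1 (shut), set as the call begins (- or left out, the last holds). The fingers move at their own pace and stop on an object; FORCE is the grip in N (left out, the last holds). Time passes only in rows, so rows that repeat a pose let the fingers close. It gives the time, the measured TCP pose, the force, the opening and the grip force at its end, in the units of the state.
- env.get_obs(): the state, without advancing time (a new reading comes with each control period).
- env.get_image(name): name is "side" or "top" or "wrist"; returns the picture (420x560x3 uint8, blue, green, red); there is no depth.
- env.calibration(name): a dict with "vertical_fov" (degrees; the focal length in pixels is half the picture's height over the tangent of half this angle, whatever the lens; pixels are square), "cx", "cy" (the principal point, pixels), "view" (4x4, takes a point from world to camera coordinates); the wrist camera has in their place "tool_from_camera" (4x4, takes a point from camera to tool coordinates, whose origin is the TCP and whose axes are the flange's). Camera axes: x right, y down, z forward; pixel columns grow to the right and rows downward; lengths in m; the calibration is good to about 2 mm. A picture is of the moment at which its call begins: read the wrist's pose just before it. calibration takes no time and is no camera call.
- env.close_job(): hands the job in; it is judged then, once.
Trained networks look in the newest picture that a camera, given by its name, has taken for a name from the list of things; names that differ only in an ending like _2 or _b are one class to them, and where a whole thing is asked for, a point or a joint stands for the part that bears it (a point fixed in the world has none). Each returns a list of dicts, best first, with "score" (0 to 1); they miss things now and then, are a little off and sometimes report something else, mostly with a low value. They report only what shows in the picture. A call takes as long as a camera call. They do not tell look-alikes from the thing itself.
- env.spot_in(camera, thing): "point" ([x, y, z] in m, in the coordinates of the camera as it stood for that picture, good to about 4 mm: the middle of the surface that is visible of it).
- env.trace(camera, thing): "region" (420x560 bool, what is visible of it).
- env.landmark_of(camera, thing): "point" ([x, y, z] in m, in the coordinates of the camera as it stood for that picture, good to about 4 mm: a listed point, or the origin of a listed thing).
The state is a dict: "clock": time; "qpos": joint angles; "qd": joint speeds; "joint_torque": joint torques, N m; "ee_pos": TCP position; "tcp_rot": TCP orientation; "contact_force": force on the tool from outside, world axes, zero at the start; "ft_torque": the same for the moment, N m; "grip_width": finger opening in m; "grasp_force": force on a finger pad.
Only numpy, scipy, OpenCV 4.12 (cv2) and the standard library are available. Lean on these libraries where they do the work, as an engineer would, in place of code of your own. Each camera call takes 0.05 s, during which the arm holds its last target. There are 200 camera calls.

TASK

The sample bottle that is to be dried has fallen over: stand it upright, well inside the green mat, and let go of it. Then take the desiccator's lid by its blue bar, pull its sticky seal free without letting the lid fly open (never more than 8 cm), and hold it ajar, its front edge about 3 cm up, so that air bleeds in: finish while still holding the lid there. Leave the other glassware, jars and the spatula where they are.

Things in the scene. Friction and masses are not known exactly. Their poses are not given: they have to be found in the camera images.
- bottle: The fallen sample bottle: white, square section 44 x 44 mm, body 85 mm tall, round shoulder, red cap 33 mm across on top from 96 to 116 mm; 0.10 to 0.21 kg. Origin: centre of its base; z runs along the bottle from base to cap, x and y square to the side faces. It starts lying flat on one side face on the bench (z level, its cap pointing away from the robot within about 25 degrees).
- mat: Green mat with a paler middle, 140 x 140 mm, 3 mm thick, fixed flat on the bench. Origin: centre of its underside (top at 3 mm); x and y along its edges.
- desiccator: Clear open-topped box with a white foot, 240 x 240 mm, 150 mm tall, walls 8 mm, fixed to the bench. Origin: centre of its underside; x points from its front (robot side) to its back, where the lid is hinged; y along its front, z up.
- lid: The desiccator's lid: white frame with a clear pane, 240 x 240 mm, 12 mm thick, 0.32 to 0.52 kg. Origin: on the hinge line, at the middle of the back rim, underside of the lid, 150.5 mm above the bench; with the lid shut its axes are parallel to the desiccator's and the lid reaches to -x. Nothing keeps it open but the hand.
- lid_bar (a point): Middle of the blue grip bar on the lid: a round bar of 14 mm diameter, 110 mm long between two 12 mm posts, parallel to the lid's y axis, 40 mm behind the lid's front edge. At 200 mm in -x and 57 mm in z from the lid's origin; 45 mm above the lid's top face (38 mm free under the bar).
- lid_hinge (a joint): Lid angle in rad about the lid's y axis: 0 shut, growing as it opens (per 0.1 rad the front edge lifts 24 mm, the bar 20 mm). The rubber seal sticks for 0.03 to 0.04 rad: the pull at the bar peaks at 10 to 20 N (more if fast), then gives way with a small kick and leaves the lid's weight, 2 to 3.5 N. Let go, the lid sinks back onto its seal, about 0.055 rad: that is not held open.
- dish: Shallow glass dish, 84 mm across, 16 mm tall, a bystander. Origin: centre of its underside.
- beaker: Glass beaker, 64 mm across, 75 mm tall, a bystander. Origin: centre of its underside.
- jar: White jar with a blue cap, 56 mm across, 85 mm tall, a bystander. Origin: centre of its underside.
- amber: Amber jar with a black cap, 70 mm across, 100 mm tall, a bystander. Origin: centre of its underside.
- spatula: Spatula, 170 mm long, lying on the bench, a bystander. Origin: middle of its underside.
- dish2: A second glass dish like the first, 84 mm across, 16 mm tall, a bystander. Origin: centre of its underside.
There are look-alikes about, which are no part of the job. Leave any yellow look-alike of the bottle alone.

How it is judged:
On the way, in this order (a step that is already met when the one before it is completed fails the run):
1. the bottle stands upright on the mat, let go, while the lid is still shut (angle between bottle's own z axis and vertical below 0.1 rad and z of bottle in the frame of mat between -0.002 and 0.008 m and x of bottle in the frame of mat between -0.05 and 0.05 m and y of bottle in the frame of mat between -0.05 and 0.05 m and linear speed of bottle below 0.02 m/s and contact force between each of the arm, the fingers and bottle below 0.05 N and value of joint lid_hinge below 0.02 rad), for 0.2 s.
2. the lid is pulled free of its seal by the fingers (value of joint lid_hinge above 0.07 rad and contact force between the fingers and lid above 0.3 N), for 0.2 s.
At the end, for the whole second after the job is handed in: The bottle stands upright (within 0.1 rad) and at rest on the mat, its base centre within 50 mm of the mat's centre along either edge, untouched. The fingers hold the lid (over 0.5 N) at a steady 0.08 to 0.19 rad (front edge 19 to 45 mm up), and nothing else props it (angle between bottle's own z axis and vertical below 0.1 rad and z of bottle in the frame of mat between -0.002 and 0.008 m and x of bottle in the frame of mat between -0.05 and 0.05 m and y of bottle in the frame of mat between -0.05 and 0.05 m and linear speed of bottle below 0.02 m/s and contact force between each of the arm, the fingers and bottle below 0.05 N and value of joint lid_hinge between 0.08 and 0.19 rad and velocity of joint lid_hinge between -0.05 and 0.05 rad/s and contact force between the fingers and lid above 0.5 N and contact force between lid and dish below 0.1 N and contact force between lid and beaker below 0.1 N and contact force between lid and jar below 0.1 N and contact force between lid and amber below 0.1 N and contact force between lid and spatula below 0.1 N and contact force between lid and dish2 below 0.1 N and contact force between lid and bottle below 0.1 N); the arm keeps its last pose, push and grip.
It fails at once if the lid flies open past 0.4 rad (over 9 cm at its front edge) (value of joint lid_hinge above 0.4 rad).
It fails at once if a bystander (dish, beaker, jar, amber jar, spatula, second dish) is shifted by more than 3 cm or toppled (distance of any of dish, beaker, jar, amber, spatula, dish2 from where it was at the start of the episode above 0.03 m or angle between any of dish, beaker, jar, amber, dish2's own z axis and vertical above 0.5 rad).
It also fails if it takes over 58 s, if anything falls off the work surface, if the arm or the gripper's body presses on something with over 40 N, if the wrist force passes 120 N, or if a joint passes its speed limit or range.

## Working session

There is one attempt and no reset: what is moved stays moved. The work goes in short steps, Python scripts to look and compute and a shell command to move; the robot and the scene stay as the last step left them, time stands still between calls to the robot, and variables do not carry over. Pictures are saved under pics/ and viewed, at most 10 in all, crops included, and the job is handed in when it is done.

```bash
mkdir -p pics
cat > h.py <<'E'
import numpy as np, cv2
from cell import env
from scipy.spatial.transform import Rotation as R
def T_tool(o=None):
    o=o or env.get_obs(); T=np.eye(4); T[:3,:3]=R.from_euler('xyz',o['tcp_rot']).as_matrix(); T[:3,3]=o['ee_pos']; return T
def cam2w(cam,T=None):
    c=env.calibration(cam)
    return (T_tool() if T is None else T)@np.array(c['tool_from_camera']) if cam=='wrist' else np.linalg.inv(np.array(c['view']))
def W(M,p): return (M@np.r_[p,1])[:3]
def ray_z(cam,M,px,z,shape=(420,560)):
    c=env.calibration(cam); f=210/np.tan(np.radians(c['vertical_fov'])/2)
    d=M[:3,:3]@np.array([(px[0]-c['cx'])/f,(px[1]-c['cy'])/f,1]); o=M[:3,3]
    return o+d*(z-o[2])/d[2]
E
python3 - <<'E'
from h import *
np.set_printoptions(precision=3,suppress=True)
o=env.get_obs(); print(o['ee_pos'],o['tcp_rot'],o['grip_width'],o['clock'])
ims=[]
for c in ['top','side']:
    im=env.get_image(c); M=cam2w(c); cv2.imwrite(f'pics/{c}0.png',im)
    for t in ['bottle','mat','desiccator','lid','lid_bar','dish','beaker','jar','amber','spatula']:
        print(c,t,[(np.round(W(M,d['point']),3).tolist(),round(d['score'],2)) for d in env.landmark_of(c,t)[:3]])
    print(c,'bottle spot',[(np.round(W(M,d['point']),3).tolist(),round(d['score'],2)) for d in env.spot_in(c,'bottle')[:3]])
E
```

```text
[ 0.157 -0.656  0.404] [-3.14  -0.     0.235] 0.08562750740869711 0.0
top bottle [([0.44, -0.064, 0.022], 0.88), ([0.34, -0.098, 0.024], 0.62)]
top mat [([0.536, -0.341, -0.002], 0.95)]
top desiccator []
top lid [([0.726, 0.309, 0.148], 0.88)]
top lid_bar [([0.535, 0.241, 0.21], 0.73)]
top dish [([0.321, 0.282, -0.001], 0.87), ([0.366, 0.125, 0.001], 0.8)]
top beaker [([0.326, -0.224, -0.001], 0.58), ([0.533, -0.341, -0.001], 0.43)]
top jar [([0.751, -0.214, 0.001], 0.53), ([0.365, 0.126, 0.002], 0.51)]
top amber [([0.788, -0.063, -0.002], 0.84)]
top spatula [([0.422, -0.493, -0.003], 0.55)]
top bottle spot [([0.497, -0.065, 0.046], 0.88), ([0.346, -0.051, 0.045], 0.78)]
side bottle [([0.445, -0.066, 0.024], 0.78), ([0.337, -0.097, 0.023], 0.57)]
side mat [([0.533, -0.339, 0.005], 0.75)]
side desiccator [([0.611, 0.27, 0.0], 0.98)]
side lid [([0.726, 0.306, 0.153], 0.94)]
side lid_bar [([0.535, 0.247, 0.209], 0.6)]
side dish [([0.372, 0.132, 0.001], 0.86), ([0.323, 0.289, -0.001], 0.78), ([0.782, -0.062, 0.001], 0.42)]
side beaker [([0.325, -0.225, 0.002], 0.9)]
side jar [([0.747, -0.211, 0.0], 0.93)]
side amber [([0.783, -0.059, 0.002], 0.7)]
side spatula [([0.421, -0.492, 0.0], 0.86)]
side bottle spot [([0.49, -0.054, 0.044], 0.92), ([0.34, -0.028, 0.043], 0.74)]
```

View pics/top0.png

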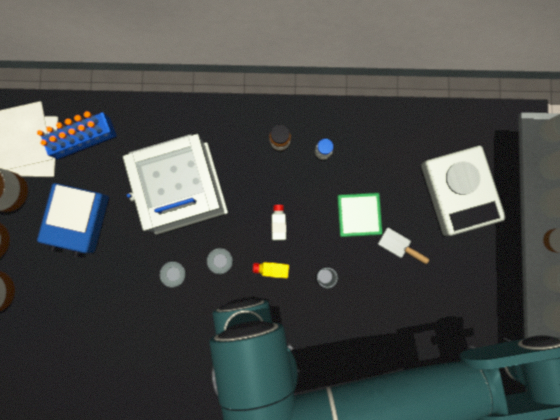

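View pics/side0.png

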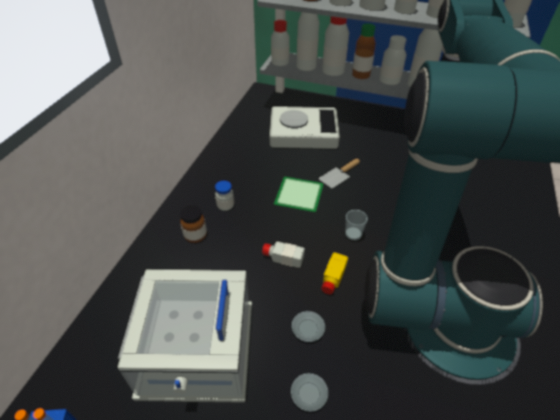

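Top view: the white bottle lies at about (279,225) with its cap toward the top (+x), the yellow look-alike at (272,270), the mat at (360,215), the desiccator at (175,183) and its bar at (176,206). The network's positions match the picture, so I'm moving above the bottle.

```bash
python3 -m inch '[[[30,-28,0,0],[60,-56,0,0],[90,-84,0,0],[120,-112,0,0],[150,-140,0,0]]]' -1 20; python3 -m inch '[[[30,-28,0,0],[60,-56,0,0],[90,-84,0,0],[120,-112,0,0],[150,-140,0,0]]]';python3 -m inch '[[[30,-28,0,0],[60,-56,0,0],[90,-84,0,0],[120,-112,0,0],[150,-140,0,0]]]';python3 -m inch '[[[26,-26,0,4],[52,-52,0,8],[60,-62,0,13.4],[60,-62,0,13.4]]]'
python3 - <<'E'
from h import *
np.set_printoptions(precision=3,suppress=True)
T=T_tool(); im=env.get_image('wrist'); cv2.imwrite('pics/w1.png',im); M=cam2w('wrist',T); print(T)
for t in ['bottle']:
    print([(np.round(W(M,d['point']),3).tolist(),round(d['score'],2)) for d in env.landmark_of('wrist',t)[:3]])
    for d in env.trace('wrist',t)[:3]:
        m=d['region']; c,s,a=cv2.minAreaRect(np.argwhere(m)[:,::-1].astype(np.float32)); b=cv2.boxPoints((c,s,a))
        print(d['score'],m.sum(),[im[m].mean(0)],[ray_z('wrist',M,p,.022)[:2] for p in b])
E
```

```text
clock: 1.62
ee_pos: [0.2709, -0.4837, 0.4047]
tcp_rot: [3.141, -0.0, 0.234]
contact_force: [0.5, -0.9, 0.6]
grip_width: 0.0853
grasp_force: 0.0
clock: 2.03
ee_pos: [0.3841, -0.3125, 0.405]
tcp_rot: [3.141, -0.0, 0.235]
contact_force: [1.6, -0.5, -0.6]
grip_width: 0.0857
grasp_force: 0.0
clock: 2.45
ee_pos: [0.4975, -0.1412, 0.4051]
tcp_rot: [3.141, -0.001, 0.235]
contact_force: [1.3, -1.0, 0.3]
grip_width: 0.0854
grasp_force: 0.0
clock: 2.78
ee_pos: [0.5419, -0.0665, 0.4044]
tcp_rot: [-3.141, 0.0, -0.001]
contact_force: [0.5, -0.9, 0.3]
grip_width: 0.0855
grasp_force: 0.0
[[ 1.    -0.001 -0.     0.542]
 [-0.001 -1.     0.001 -0.067]
 [-0.    -0.001 -1.     0.404]
 [ 0.     0.     0.     1.   ]]
[([0.444, -0.066, 0.022], 0.88), ([0.344, -0.104, 0.019], 0.78)]
0.85 4776 [array([ 34.896,  97.904, 122.719])] [array([0.381, 0.017]), array([ 0.381, -0.101]), array([ 0.302, -0.104]), array([0.302, 0.022])]
0.84 4681 [array([112.316, 119.697, 132.856])] [array([ 0.562, -0.039]), array([ 0.564, -0.083]), array([ 0.435, -0.091]), array([ 0.433, -0.042])]
```

View pics/w1.png

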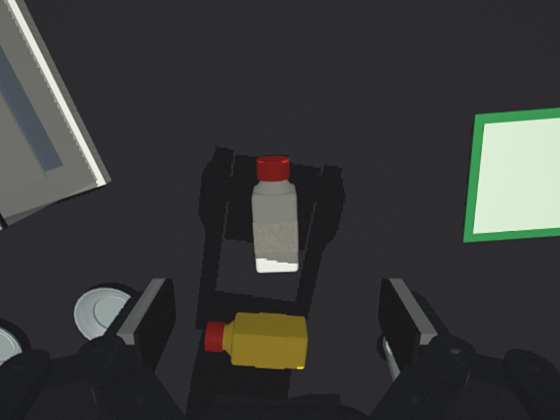

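The wrist view shows the white bottle upright in frame, with its cap at (273,168), its base at (277,268), and the yellow one below at (270,340). Next I'll get the axis position from these pixels.

Run:
```python
from h import *
T=T_tool(); M=cam2w('wrist',T); print(M[:3,3])
for p,z in [((273,157),.022),((273,180),.022),((257,168),.022),((289,168),.022),((253,195),.044),((297,192),.044),((256,262),.044),((298,260),.044),((257,272),.0),((298,271),.0)]: print(p,ray_z('wrist',M,p,z).round(4))
```

```text
[ 0.62429939 -0.06928399  0.37384772]
(273, 157) [ 0.5602 -0.066   0.022 ]
(273, 180) [ 0.5368 -0.0661  0.022 ]
(257, 168) [ 0.5491 -0.05    0.022 ]
(289, 168) [ 0.5492 -0.082   0.022 ]
(253, 195) [ 0.5274 -0.0471  0.044 ]
(297, 192) [ 0.5306 -0.0893  0.044 ]
(256, 262) [ 0.4559 -0.049   0.044 ]
(298, 260) [ 0.4584 -0.092   0.044 ]
(257, 272) [ 0.4205 -0.0473  0.    ]
(298, 271) [ 0.422  -0.0953  0.    ]
```

```bash
python3 -m inch '[[[4,0,40,-1],[8,0,80,-2],[10,0,120,-2],[10,0,160,-2],[10,0,190,-2]]]' -1 20; python3 -m inch '[[[0,0,20,0],[0,0,33,0],[0,0,35,0],[0,0,35,0]]]'; python3 -m inch '[[[0,0,0,0],[0,0,0,0],[0,0,0,0],[0,0,0,0],[0,0,0,0]]]' 0.7 20; python3 -m inch '[[[0,0,0,0],[0,0,0,0],[0,0,0,0],[0,0,0,0]]]';python3 -m inch '[[[0,0,-15,0],[0,0,-30,0],[0,0,-45,0],[0,0,-60,0]]]'
python3 - <<'E'
from h import *
T=T_tool(); im=env.get_image('wrist'); im2=env.get_image('side'); cv2.imwrite('pics/w2.png',np.hstack([cv2.resize(im,(400,300)),cv2.resize(im2[180:330,200:400],(400,300))]))
E
```

```text
clock: 3.35
ee_pos: [0.5497, -0.0703, 0.2117]
tcp_rot: [-3.141, 0.002, 0.036]
contact_force: [0.2, -0.2, -0.8]
grip_width: 0.085
grasp_force: 0.0
clock: 3.68
ee_pos: [0.5509, -0.0697, 0.18]
tcp_rot: [3.142, 0.0, 0.036]
contact_force: [1.0, 0.1, 0.6]
grip_width: 0.0856
grasp_force: 0.0
clock: 4.1
ee_pos: [0.5512, -0.069, 0.1805]
tcp_rot: [3.141, -0.001, 0.036]
contact_force: [1.4, 0.8, 3.3]
grip_width: 0.0331
grasp_force: 19.3
clock: 4.43
ee_pos: [0.5512, -0.069, 0.1804]
tcp_rot: [3.141, -0.001, 0.036]
contact_force: [2.4, 1.4, 5.9]
grip_width: 0.0329
grasp_force: 19.4
clock: 4.77
ee_pos: [0.5507, -0.069, 0.24]
tcp_rot: [-3.141, 0.001, 0.036]
contact_force: [0.7, -1.0, -1.2]
grip_width: 0.0321
grasp_force: 21.1
```

View pics/w2.png

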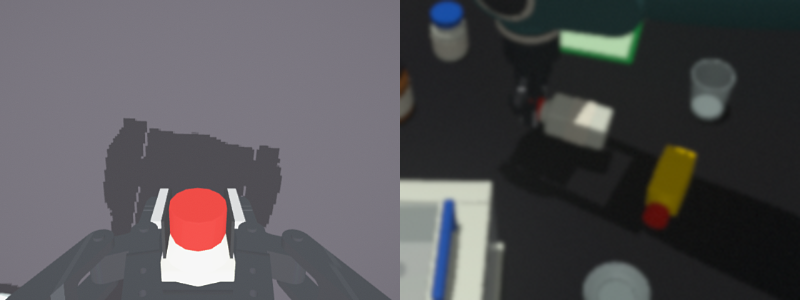

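The bottle is gripped by its cap and only partly tilted, so it isn't hanging freely yet. I'll lift higher, wait, and measure the tilt.

```bash
cat >> h.py <<'E'
def tilt(cams=('side','top')):
    o=env.get_obs(); T=T_tool(o); g=W(T,[0,0,.155])
    for c in cams:
        env.get_image(c)
        for d in env.landmark_of(c,'bottle')[:2]:
            b=W(cam2w(c,T),d['point']); v=g-b
            if d['score']>.3 and np.linalg.norm(v)<.16: print(c,round(d['score'],2),'base',b.round(3),'len',np.linalg.norm(v).round(3),'elev',np.degrees(np.arctan2(v[2],np.hypot(v[0],v[1]))).round(1),'v',v.round(3))
E
python3 -c "from h import *; tilt()"
python3 -m inch '[[[0,0,-30,0],[0,0,-60,0],[0,0,-80,0],[0,0,-80,0],[0,0,-80,0]]]'
python3 -c "from h import *; tilt(('side','top'))"
```

```text
side 0.7 base [ 0.443 -0.075  0.074] len 0.109 elev 6.8 v [0.108 0.005 0.013]
top 0.65 base [ 0.439 -0.071  0.07 ] len 0.114 elev 8.6 v [0.112 0.002 0.017]
clock: 5.48
ee_pos: [0.551, -0.069, 0.3195]
tcp_rot: [3.141, -0.001, 0.036]
contact_force: [-1.1, -0.6, -2.0]
grip_width: 0.0322
grasp_force: 21.2
side 0.7 base [ 0.442 -0.074  0.143] len 0.111 elev 11.2 v [0.109 0.004 0.022]
top 0.63 base [ 0.439 -0.072  0.139] len 0.115 elev 12.7 v [0.112 0.003 0.025]
```

The cap's friction is holding it at about 12°. A few quick down and up jerks should let gravity ratchet it toward hanging.

```bash
python3 -m inch '[[[0,0,40,0],[0,0,0,0],[0,0,40,0],[0,0,0,0],[0,0,0,0]]]'
python3 -c "from h import *; tilt(('side','top'))"
python3 -m inch '[[[0,0,40,0],[0,0,40,0],[0,0,0,0],[0,0,40,0],[0,0,0,0]]]' 0.26 20
python3 -c "from h import *; tilt(('side','top'))"
```

```text
clock: 6.1
ee_pos: [0.551, -0.069, 0.3218]
tcp_rot: [3.141, -0.0, 0.036]
contact_force: [2.0, -0.7, 1.9]
grip_width: 0.0321
grasp_force: 21.1
side 0.75 base [ 0.475 -0.073  0.087] len 0.11 elev 46.5 v [0.076 0.004 0.08 ]
top 0.8 base [ 0.474 -0.07   0.086] len 0.111 elev 46.5 v [0.077 0.001 0.081]
clock: 6.72
ee_pos: [0.5485, -0.0686, 0.3071]
tcp_rot: [-3.138, 0.017, 0.036]
contact_force: [-2.8, 0.1, -8.9]
grip_width: 0.0321
grasp_force: 21.1
side 0.78 base [ 0.481 -0.071  0.063] len 0.11 elev 53.7 v [0.065 0.003 0.089]
top 0.77 base [ 0.485 -0.071  0.077] len 0.096 elev 50.8 v [0.061 0.002 0.075]
```

```bash
python3 -m inch '[[[0,0,40,0],[0,0,0,0],[0,0,40,0],[0,0,0,0],[0,0,0,0]]]'
python3 -c "from h import *; tilt(('side','top'))"
python3 -m inch '[[[0,0,40,0],[0,0,0,0],[0,0,40,0],[0,0,0,0],[0,0,0,0]]]'
python3 -c "from h import *; tilt(('side','top'))"
```

```text
clock: 7.33
ee_pos: [0.5511, -0.0691, 0.3228]
tcp_rot: [3.141, -0.001, 0.036]
contact_force: [2.2, -0.5, 2.2]
grip_width: 0.0319
grasp_force: 21.5
top 0.56 base [ 0.498 -0.072  0.066] len 0.115 elev 62.4 v [0.053 0.003 0.102]
clock: 7.95
ee_pos: [0.551, -0.0691, 0.3224]
tcp_rot: [3.141, -0.001, 0.036]
contact_force: [1.7, 0.3, 2.6]
grip_width: 0.0318
grasp_force: 21.6
side 0.6 base [ 0.509 -0.075  0.067] len 0.109 elev 66.8 v [0.043 0.006 0.1  ]
top 0.72 base [ 0.507 -0.07   0.061] len 0.115 elev 67.2 v [0.045 0.001 0.106]
```

```bash
python3 -m inch '[[[-28,0,28,0],[0,0,0,0],[-40,0,0,0],[0,0,0,0],[0,0,0,0]]]'
python3 -c "from h import *; tilt(('side','top'))"
python3 -m inch '[[[0,0,40,0],[-20,0,5,0],[0,0,40,0],[-20,0,5,0],[-20,0,5,0]]]'
python3 -c "from h import *; tilt(('side','top'))"
```

```text
clock: 8.57
ee_pos: [0.5501, -0.0686, 0.3184]
tcp_rot: [-3.141, -0.0, 0.036]
contact_force: [2.1, -0.3, -0.8]
grip_width: 0.032
grasp_force: 21.5
top 0.7 base [ 0.513 -0.071  0.055] len 0.115 elev 70.9 v [0.038 0.002 0.108]
clock: 9.18
ee_pos: [0.5314, -0.0701, 0.3133]
tcp_rot: [-3.14, 0.006, 0.036]
contact_force: [0.2, 0.8, 2.3]
grip_width: 0.0321
grasp_force: 21.3
side 0.95 base [ 0.507 -0.068  0.05 ] len 0.111 elev 77.7 v [ 0.023 -0.002  0.108]
top 0.53 base [ 0.502 -0.07   0.046] len 0.115 elev 76.0 v [0.028 0.    0.112]
```

```bash
python3 -m inch '[[[0,0,35,0],[-20,0,-5,0],[0,0,30,0],[-20,0,-5,0],[-20,0,-5,0]]]'
python3 -m inch '[[[8,40,0,0],[16,80,0,0],[24,120,0,0],[32,160,0,0],[40,200,0,0]]]'
python3 -m inch '[[[4,40,0,0],[4,68,0,0],[4,68,0,0],[4,68,0,0]]]'
python3 - <<'E'
from h import *
tilt(('side','top'))
for c in ('side','top'): print([W(cam2w(c),d['point']).round(3) for d in env.landmark_of(c,'mat')[:1]])
T=T_tool();env.get_image('wrist');print([W(cam2w('wrist',T),d['point']).round(3) for d in env.landmark_of('wrist','mat')[:1]],T[:3,3])
for d in env.trace('wrist','mat')[:1]:
    print([ray_z('wrist',cam2w('wrist',T),p,.003).round(3)[:2] for p in cv2.boxPoints(cv2.minAreaRect(np.argwhere(d['region'])[:,::-1].astype(np.float32)))])
E
```

```text
clock: 9.8
ee_pos: [0.5109, -0.0706, 0.32]
tcp_rot: [-3.141, 0.003, 0.036]
contact_force: [-0.1, 0.0, 0.9]
grip_width: 0.032
grasp_force: 21.2
clock: 10.22
ee_pos: [0.5579, -0.2707, 0.3207]
tcp_rot: [3.14, -0.002, 0.036]
contact_force: [1.7, -0.0, -0.7]
grip_width: 0.0324
grasp_force: 21.2
clock: 10.55
ee_pos: [0.5641, -0.338, 0.3199]
tcp_rot: [3.141, -0.001, 0.034]
contact_force: [0.9, -0.2, -2.0]
grip_width: 0.032
grasp_force: 21.3
side 0.93 base [ 0.548 -0.339  0.053] len 0.113 elev 81.8 v [0.016 0.001 0.111]
top 0.59 base [ 0.548 -0.336  0.053] len 0.113 elev 81.6 v [ 0.016 -0.002  0.111]
[array([ 0.534, -0.339,  0.005])]
[array([ 0.536, -0.346, -0.002])]
[] [ 0.56457534 -0.33576221  0.32021036]
[array([ 0.606, -0.266]), array([ 0.611, -0.405]), array([ 0.472, -0.421]), array([ 0.466, -0.261])]
```

```bash
python3 -m inch '[[[-12,0,15,0],[-16,0,30,0],[-16,0,40,0],[-16,0,43,0],[-16,0,43,0]]]'
python3 -c "from h import *; tilt(('side','top'))"
python3 -m inch '[[[-2,0,1,0],[-5,0,3,0],[-9,0,5,0],[-13,0,6,0],[-15,0,7,0]]]'
python3 -m inch '[[[0,0,0.5,0],[0,0,1,0],[0,0,1,0]]]'
python3 -c "from h import *; tilt(('side','top'))"
```

```text
clock: 11.42
ee_pos: [0.5487, -0.3372, 0.2758]
tcp_rot: [-3.141, 0.001, 0.036]
contact_force: [-0.4, 0.2, -0.9]
grip_width: 0.032
grasp_force: 21.3
clock: 12.03
ee_pos: [0.5336, -0.3381, 0.2726]
tcp_rot: [3.139, -0.004, 0.036]
contact_force: [-1.3, 2.5, 24.1]
grip_width: 0.0324
grasp_force: 24.5
clock: 12.28
ee_pos: [0.534, -0.3381, 0.2726]
tcp_rot: [3.139, -0.005, 0.036]
contact_force: [-2.0, 3.3, 26.0]
grip_width: 0.0322
grasp_force: 24.6
side 0.85 base [ 0.531 -0.34   0.006] len 0.112 elev 87.9 v [0.004 0.002 0.112]
```

The push on the mat is 26 N and the bottle reads upright to within about 2°. I'll take the pressure off, open, and retreat straight up.

```bash
python3 -m inch '[[[0,0,-3,0],[0,0,-4,0],[0,0,-4,0]]]'; python3 -m inch '[[[0,0,0,0],[0,0,0,0],[0,0,0,0],[0,0,0,0]]]' -1; python3 -m inch '[[[0,0,-30,0],[0,0,-70,0],[0,0,-110,0],[0,0,-150,0],[0,0,-180,0]]]'
python3 - <<'E'
from h import *
cs=[]
for c in ('side','top'):
    im=env.get_image(c); M=cam2w(c); cs.append(im)
    for t in ('bottle','mat'): print(c,t,[W(M,d['point']).round(3) for d in env.landmark_of(c,t)[:2]])
    for t in ('lid','lid_bar','desiccator'): print(c,t,[W(M,d['point']).round(3) for d in env.landmark_of(c,t)[:1]])
cv2.imwrite('pics/c3.png',np.hstack([cv2.resize(cs[0][150:300,200:400],(400,300)),cv2.resize(cs[1][150:300,260:460],(400,300))]))
E
```

```text
clock: 12.73
ee_pos: [0.5334, -0.3379, 0.273]
tcp_rot: [3.141, -0.0, 0.036]
contact_force: [-0.5, 1.6, 8.2]
grip_width: 0.0321
grasp_force: 23.0
clock: 13.07
ee_pos: [0.5335, -0.3379, 0.2724]
tcp_rot: [-3.141, 0.0, 0.036]
contact_force: [0.4, 1.3, 0.7]
grip_width: 0.0786
grasp_force: 0.0
clock: 13.48
ee_pos: [0.5332, -0.3376, 0.4564]
tcp_rot: [3.14, -0.002, 0.036]
contact_force: [0.4, -0.3, -0.2]
grip_width: 0.0856
grasp_force: 0.0
side bottle [array([ 0.338, -0.096,  0.023]), array([ 0.525, -0.339,  0.003])]
side mat []
side lid [array([0.724, 0.309, 0.154])]
side lid_bar [array([0.534, 0.246, 0.211])]
side desiccator [array([0.612, 0.267, 0.   ])]
top bottle [array([ 0.341, -0.103,  0.022]), array([ 0.522, -0.337,  0.003])]
top mat [array([ 0.534, -0.344, -0.001])]
top lid [array([0.726, 0.309, 0.146])]
top lid_bar [array([0.533, 0.241, 0.213])]
top desiccator []
```

View pics/c3.png

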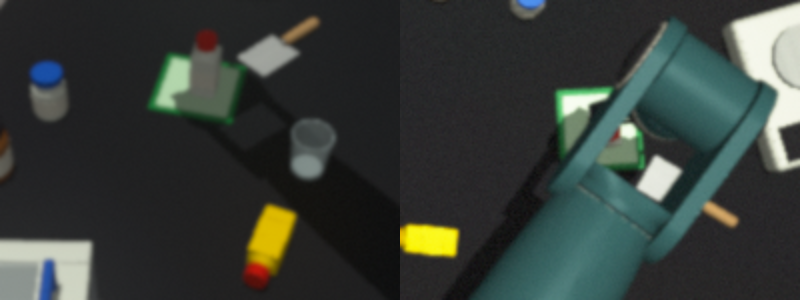

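The bottle stands upright on the mat, base near (0.524,-0.338) against the mat centre at (0.535,-0.341). Now I'll go to the lid bar, turning to a tool yaw of about 1.89.

```bash
python3 -m inch '[[[0,-40,0,-7],[0,-80,0,-14],[0,-120,0,-21],[0,-160,0,-28],[0,-200,0,-35]]]' -1 60; python3 -m inch '[[[24,-32,0,-7],[48,-64,0,-14],[72,-96,0,-21],[96,-128,0,-28],[120,-160,0,-35]]]'; python3 -m inch '[[[36,-12,0,-7],[72,-24,0,-14],[108,-36,0,-21],[144,-48,0,-28],[160,-54,0,-35]]]'
python3 - <<'E'
from h import *
T=T_tool(); o=env.get_obs(); print(o['ee_pos'],o['tcp_rot'],o['qpos'])
im=env.get_image('wrist'); cv2.imwrite('pics/w4.png',im); M=cam2w('wrist',T)
for t in ('lid_bar','lid'): print(t,[(W(M,d['point']).round(4),round(d['score'],2)) for d in env.landmark_of('wrist',t)[:2]])
E
```

```text
clock: 14.5
ee_pos: [0.5258, -0.1363, 0.4526]
tcp_rot: [3.142, -0.0, 0.652]
contact_force: [0.9, 1.2, -0.4]
grip_width: 0.0856
grasp_force: 0.0
clock: 14.92
ee_pos: [0.5251, 0.0639, 0.4528]
tcp_rot: [3.141, -0.0, 1.263]
contact_force: [1.5, -0.3, -0.2]
grip_width: 0.0855
grasp_force: 0.0
clock: 15.33
ee_pos: [0.5231, 0.2344, 0.4523]
tcp_rot: [-3.141, -0.001, 1.877]
contact_force: [-0.0, -0.8, 0.4]
grip_width: 0.0853
grasp_force: 0.0
[0.52311277 0.23442665 0.45229227] [-3.14125433e+00 -7.46912111e-04  1.87662878e+00] [ 3.76649386e-01 -1.14211516e-01  1.59563801e+00  7.72080125e-04
  1.66045077e+00  7.08858230e-02]
lid_bar [(array([0.5344, 0.2468, 0.2063]), 0.73)]
lid [(array([0.728 , 0.3041, 0.1533]), 0.64)]
```

View pics/w4.png

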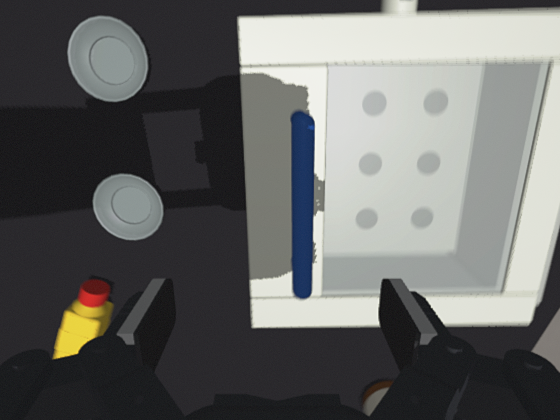

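The wrist view shows the bar running nearly vertically from (302,115) to (303,295), so the yaw is right. Next I'll compute its middle.

Run:
```python
from h import *
T=T_tool(); M=cam2w('wrist',T)
a=ray_z('wrist',M,(302.5,118),.2075); b=ray_z('wrist',M,(303,292),.2075); m=(a+b)/2; d=a-b
print(a.round(4),b.round(4),m.round(4),np.linalg.norm(d),'shift in tool mm',((np.linalg.inv(T)@np.r_[m,1])[:3]*1000).round(1),'bar in tool',(T[:3,:3].T@d).round(4))
```

```text
[0.5196 0.2994 0.2075] [0.5568 0.1897 0.2075] [0.5382 0.2446 0.2075] 0.11581980470315438 shift in tool mm [  7.7  18.  244.7] bar in tool [ 0.1158 -0.0032 -0.    ]
```

```bash
python3 -m inch '[[[4,8,20,-1.6],[7,16.5,45,-1.6],[7,16.5,70,-1.6],[7,16.5,85,-1.6],[7,16.5,91,-1.6]]]' -1 60; python3 -m inch '[[[0,0,0,0],[0,0,0,0]]]'; python3 -m inch '[[[0,0,0,0],[0,0,0,0],[0,0,0,0],[0,0,0,0],[0,0,0,0]]]' 1 60; python3 -m inch '[[[0,0,0,0],[0,0,0,0],[0,0,0,0],[0,0,0,0]]]'
```

```text
clock: 15.9
ee_pos: [0.5373, 0.2414, 0.3591]
tcp_rot: [-3.138, 0.0, 1.894]
contact_force: [-0.7, 0.2, 0.7]
grip_width: 0.0857
grasp_force: 0.0
clock: 16.07
ee_pos: [0.5375, 0.242, 0.3629]
tcp_rot: [3.14, -0.0, 1.895]
contact_force: [-0.3, -0.4, 0.6]
grip_width: 0.0854
grasp_force: 0.0
clock: 16.48
ee_pos: [0.5374, 0.2424, 0.3621]
tcp_rot: [3.141, -0.0, 1.896]
contact_force: [-0.3, -0.3, 0.4]
grip_width: 0.0255
grasp_force: 0.0
clock: 16.82
ee_pos: [0.5373, 0.2424, 0.362]
tcp_rot: [3.142, -0.0, 1.896]
contact_force: [-3.4, -1.0, 4.6]
grip_width: 0.0117
grasp_force: 58.5
```

The bar is gripped. Now I'll pull slowly along the arc, where tool y is about 0.3 times the lift.

```bash
for i in 1; do python3 -m inch '[[[0,0.4,-1.2,0],[0,0.7,-2.4,0],[0,1.1,-3.6,0],[0,1.4,-4.8,0],[0,1.7,-6,0]]]'; done; python3 -m inch '[[[0,0.4,-1.2,0],[0,0.7,-2.4,0],[0,1.1,-3.6,0],[0,1.4,-4.8,0],[0,1.7,-6,0]]]'
```

```text
clock: 17.23
ee_pos: [0.5388, 0.2429, 0.3654]
tcp_rot: [-3.138, 0.0, 1.896]
contact_force: [-2.7, 1.5, -23.3]
grip_width: 0.0121
grasp_force: 58.7
clock: 17.65
ee_pos: [0.5408, 0.2435, 0.375]
tcp_rot: [3.139, -0.0, 1.896]
contact_force: [0.7, 0.6, -5.4]
grip_width: 0.0117
grasp_force: 61.1
```

```bash
python3 -m inch '[[[0,0.8,-2.4,0],[0,1.6,-4.8,0],[0,2.4,-7.2,0],[0,3.2,-9.6,0],[0,4.2,-12,0]]]'; python3 -m inch '[[[0,0,-1,0],[0,0,-1,0],[0,0,-1,0],[0,0,-1,0],[0,0,-1,0]]]'
python3 - <<'E'
from h import *
cs=[]
for c in ('side','top'):
    im=env.get_image(c); M=cam2w(c); cs.append(im)
    for t in ('bottle','lid_bar','lid','dish','beaker','jar','amber','spatula'): print(c,t,[W(M,d['point']).round(3) for d in env.landmark_of(c,t)[:2]])
cv2.imwrite('pics/c5.png',cs[0]); o=env.get_obs(); print(o['ee_pos'],o['contact_force'],o['grasp_force'])
E
```

```text
clock: 18.07
ee_pos: [0.5448, 0.2449, 0.3862]
tcp_rot: [3.14, 0.0, 1.896]
contact_force: [4.8, 0.7, -6.3]
grip_width: 0.012
grasp_force: 60.2
clock: 18.48
ee_pos: [0.545, 0.2449, 0.3869]
tcp_rot: [3.14, 0.0, 1.896]
contact_force: [9.6, 2.7, -7.4]
grip_width: 0.0117
grasp_force: 60.2
side bottle [array([ 0.338, -0.097,  0.023])]
side lid_bar [array([0.543, 0.247, 0.234])]
side lid [array([0.726, 0.306, 0.152])]
side dish [array([0.369, 0.132, 0.002]), array([ 0.321,  0.287, -0.   ])]
side beaker [array([ 0.321, -0.224, -0.   ])]
side jar [array([0.371, 0.131, 0.003])]
side amber []
side spatula [array([0.725, 0.308, 0.152])]
top bottle [array([ 0.523, -0.337,  0.004]), array([ 0.341, -0.099,  0.021])]
top lid_bar [array([0.544, 0.244, 0.235])]
top lid [array([ 0.789, -0.063, -0.004]), array([0.725, 0.309, 0.149])]
top dish [array([ 0.372,  0.13 , -0.001]), array([ 0.42 , -0.498, -0.002])]
top beaker [array([ 0.324, -0.226, -0.004])]
top jar [array([ 0.754, -0.213, -0.   ])]
top amber [array([ 0.788, -0.062, -0.004])]
top spatula [array([ 0.418, -0.496, -0.002]), array([ 0.753, -0.216,  0.004])]
[0.54500733 0.2449147  0.38686843] [ 9.18042202  2.47276434 -9.40437113] 60.19803464412689
```

View pics/c5.png

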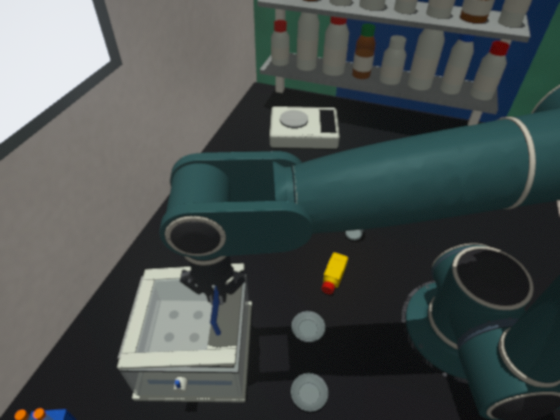

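The side view shows the gripper on the bar with the front edge ajar. Bar height is 0.2345 against 0.2075 when shut, so the lid is at about 0.13 rad. The bottle still stands at (0.523,-0.337).

```bash
python3 -m inch '[[[0,0,0,0],[0,0,0,0],[0,0,0,0]]]'; python3 -c "from cell import env; print(env.close_job())"
```

```text
clock: 19.63
ee_pos: [0.545, 0.2449, 0.3869]
tcp_rot: [3.14, 0.0, 1.896]
contact_force: [8.8, 3.2, -8.0]
grip_width: 0.012
grasp_force: 60.2
the job is handed in; nothing more can be done
None
```

I handed the job in at 19.6 s: the bottle stands upright on the mat about 11 mm from its centre, let go, and the gripper holds the lid ajar at about 0.13 rad (front edge about 3 cm up); the hand-in returned no verdict.

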